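# Loosen the label press's platen ring by two turns

### The arm

A 6-joint arm with a two-finger parallel gripper is mounted at the origin on a cart in front of the work surface, level with it; the furniture and walls round the work are solid. World frame = base frame: x ahead of the robot, y to its left, z up, the work surface at z = 0. Lengths are in mm, angles in rad, forces in N, time in s.
With the tool pointing down it reaches from about 350 to 775 mm from the base axis. Payload 7.3 kg.
Tool frame: the origin (TCP) lies at the very end of the fingers, on their centre line; the grasp point (between the pads) lies 19 mm behind it; z points along the fingers, y is the line along which they close (so a half turn about z gives the same grasp; the last joint's range is limited). The gripper opens to 92 mm and grips with 3 to 60 N. Pads are 19 mm wide; open, the fingers measure 130 mm over their backs; the gripper's body (75 mm by 190 mm) begins 47 mm behind the grasp point.
Start: joints at [-1.284, 0.342, 1.524, -0, 1.275, -0.146], TCP at [220.216, -476.602, 226.741] pointing down, gripper open.
Joint ranges: [-2.53, 2.53], [-0.77, 2.02], [0.04, 2.7], [-1, 4.14], [0.28, 2.66], [-3.11, 3.11]. Speed limits (rad/s): [2.57, 2.57, 3.14, 3.14, 3.14, 3.14].

### API

Orientations are given as [roll, pitch, yaw] about the fixed x, y, z axes, in that order (R = Rz(yaw) Ry(pitch) Rx(roll)).
In Python, from plant import bot gives the robot as it stands.
- The arm moves only by the tool jog_arm, never from a script. Its argument "targets" is a list of rows, each an object with "xyz": the shift along the tool's x, y, z as a fraction of full scale, a list of three; "spin": the turn about the tool's z as a fraction of full scale. In form: [{"xyz": [x, y, z], "spin": spin}, ...]. A call has exactly 10 rows; each row shifts and turns the commanded pose from where the row before left it, along the tool's axes as they then stand; what a row does not reach is not made up. Full scale, the value 1, is 80 mm for a shift and 0.1 rad for a turn. A row lasts 1/8 s, in which the tool goes at most 62.5 mm and 10.7 degrees, less where a joint would pass 70% of its speed; a pose out of reach is approached as far as the arm can. A call with a number of a shift or a turn outside -1 to 1 is refused whole. A call with a gripper value outside its range is refused whole. "gripper" is the opening in per cent of the stroke, from 0 (shut) to 100 (fully open), set as the call begins (left out, the last holds). The fingers move at their own pace and stop on an object; the grip force is fixed at half the most. Time passes only in rows, so rows that do not move let the fingers close, or fill a call up. It gives the time, the measured TCP pose, the force, the opening and the grip force at its end, in the units of the state.
- bot.get_obs(): the state, without advancing time (a new reading comes with each control period).
- bot.capture(name): name is "scene" or "top" or "wrist"; returns the picture (480x640x3 uint8, blue, green, red); there is no depth.
- bot.get_calibration(name): a dict with "vfov" (degrees; the focal length in pixels is half the picture's height over the tangent of half this angle, whatever the lens; pixels are square), "cx", "cy" (the principal point, pixels), "eye" and "rotation" of the camera in the world. Camera axes: x right, y down, z forward; pixel columns grow to the right and rows downward; lengths in mm; the calibration is good to about 2 mm. The wrist camera is an equidistant fisheye: a pixel r from the principal point sees the ray r / f radians off the axis. A picture is of the moment at which its call begins: read the wrist's pose just before it. get_calibration takes no time and is no camera call; for the wrist camera it gives the pose at the moment of the call.
- bot.close_job(): hands the job in; it is judged then, once.
The state is a dict: "time": time; "joint_positions": joint angles; "dq": joint speeds; "tau": joint torques, N m; "tool_pos": TCP position; "tcp_rot": TCP orientation; "contact_force": force on the tool from outside, world axes, zero at the start; "moment": the same for the moment, N m; "grip_width": finger opening in mm; "finger_force": force on a finger pad.
Only numpy, scipy, OpenCV 4.12 (cv2) and the standard library are available. Lean on these libraries where they do the work, as an engineer would, in place of code of your own. Each camera call takes 0.05 s, during which the arm holds its last target. There are 200 camera calls.

### The job

Two round label-press platens stand on the counter, each held by a knurled steel ring; the pad of the larger one is due for changing. Roll a fingertip along the rim of the larger ring to loosen it (counter-clockwise seen from above) by two full turns, to within a quarter turn, pressing lightly, and then let go and leave it. Nothing is to be gripped or lifted: keep the smaller ring tight and leave everything else on the counter where it stands.

Things in the scene. Friction and masses are not known exactly. Their poses are not given: they have to be found in the camera images.
- large_ring (a joint): Turn of the LARGE retaining ring (rad), 0 when tight, growing as it is loosened (counter-clockwise seen from above); one full turn is 6.283. Starts within 0.25 rad of tight; stops at 0 and at three turns. It drags (about 0.04 Nm, i.e. about 1 N along the rim) and stays where it is left.
- large_ring_mid (a point): Centre of the LARGE ring, on its upright axis and half-way up its knurled rim (23 mm above the counter when tight). Plain steel, 92 mm across over the rim, 18 mm tall (14 to 32 mm above the counter when tight); the rim has 32 upright ridges 1.8 mm proud. It rises 2 mm with each turn of loosening.
- large_platen: What carries the LARGE ring, fixed to the counter; origin on the ring's axis at counter height. A foot 86 mm across and 9 mm tall, 3 mm inside the line of the rim above it, and inside the ring a fixed round platen 68 mm across with a rubber pad, whose top is 41 mm above the counter, a little proud of the ring.
- large_ring_mark (a point): The dark radial line on top of the LARGE ring, 39.5 mm from its axis; it goes round with the ring. At joint value 0 it points to a short white line on the fixed platen inside the ring.
- small_ring (a joint): Turn of the SMALL retaining ring (rad), same sense, 0 when tight. It starts tight and must stay so.
- small_ring_mid (a point): Centre of the SMALL ring on its upright axis, half-way up its rim (23 mm above the counter): the same kind of press platen, but its ring is only 62 mm across.
- button_jar: Bystander: glass button jar with a tin lid, 62 mm across, 73 tall; loose, to be left where it stands. Origin under its centre, on the counter.
- spool_4: Bystander: wooden thread spool standing upright, 38 mm across, 50 tall; loose, to be left where it stands. Origin under its centre, on the counter.
- pin_tin: Bystander: round flat pin tin, 60 mm across, 23 tall; loose, to be left where it stands. Origin under its centre, on the counter.
- rubber_stamp: Bystander: rubber stamp with a wooden handle, 26x60x71 mm; loose, to be left where it stands. Origin under its centre, on the counter.
- slip_pad: Bystander: pad of slips, 100x70x14 mm; loose, to be left where it stands. Origin under its centre, on the counter.
- mug: Bystander: mug, 78 mm across, 90 tall; loose, to be left where it stands. Origin under its centre, on the counter.
- lint_brush: Bystander: lint brush, 38x222x31 mm; loose, to be left where it stands. Origin under its centre, on the counter.
Not all that is in view belongs to the job. Leave any purple look-alike of the large_platen alone.

How it is judged:
By the outcome, as a careful person would: the job done as asked, in the order asked, and still so for the second after the job is handed in, with the robot touching nothing.
It also fails if it takes over 64 s, if anything falls off the work surface, if the arm or the gripper's body presses on something with over 40 N, if the wrist force passes 120 N, or if a joint passes its speed limit or range.

## Working session

There is one attempt and no reset: what is moved stays moved. The work goes in short steps, Python scripts to look and compute and a tool call to move; the robot and the scene stay as the last step left them, time stands still between calls to the robot, and variables do not carry over. Pictures are saved under pics/ and viewed, at most 10 in all, crops included, and the job is handed in when it is done.

Besides the shell and the picture viewer there is one more tool, called after ">>>" as name([rows], argument=value, ...), one row to a line, values as JSON. jog_arm: Moves the arm, as the interface text tells. Shift numbers are shares of 80 mm and turn numbers shares of 0.1 rad, none past 1 either way. Its arguments: {"type":"object","properties":{"targets":{"type":"array","items":{"type":"object","properties":{"xyz":{"type":"array","items":{"type":"number"}},"spin":{"type":"number"}}}},"gripper":{"type":"number"}},"required":["targets"]}

```bash
mkdir -p pics; python3 - <<'E'
from plant import bot
import cv2
for n in ("scene","top"):
    cv2.imwrite(f"pics/{n}0.png",bot.capture(n)); print(n,bot.get_calibration(n))
o=bot.get_obs(); print(o)
E
```

```text
scene {'vfov': 49.502222475996774, 'cx': 321.56910869202625, 'cy': 237.1953102929107, 'eye': array([-23.23721967, 604.29240568, 857.28345702]), 'rotation': array([-2.30429728, -0.01441426, -2.3747276 ])}
top {'vfov': 51.94229478694302, 'cx': 315.10432001529745, 'cy': 237.66994850784602, 'eye': array([ 353.09017494,  -61.90343414, 1142.99887688]), 'rotation': array([-2.93815025e+00, -1.92745206e-03, -1.57378823e+00])}
{'time': 0.1, 'joint_positions': array([-1.28399755e+00,  3.42667594e-01,  1.52493450e+00, -1.46013639e-05,
        1.27540485e+00, -1.45968203e-01]), 'dq': array([-0.00152327, -0.00144693, -0.00291562, -0.0006341 , -0.0004577 ,
        0.00127094]), 'tau': array([ 1.96945803e-03, -4.32005596e+01, -2.44693422e+01,  7.20109977e-02,
        5.26229572e-02, -5.52396511e-05]), 'tool_pos': array([ 220.10176506, -476.22483939,  226.10237141]), 'tcp_rot': array([-3.14019137e+00, -1.91894854e-04,  4.32771103e-01]), 'contact_force': array([ 0.37051753, -0.03593463, -0.74921642]), 'moment': array([0.01760515, 0.0610171 , 0.01035004]), 'finger_force': 0.0, 'grip_width': 91.92138823819171}
```

View pics/top0.png

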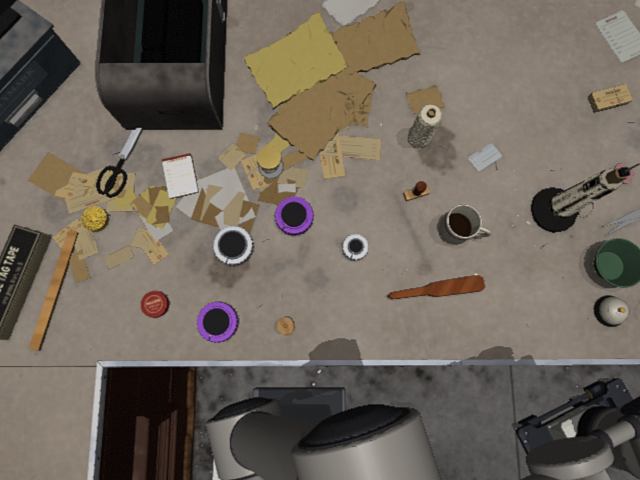

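View pics/scene0.png

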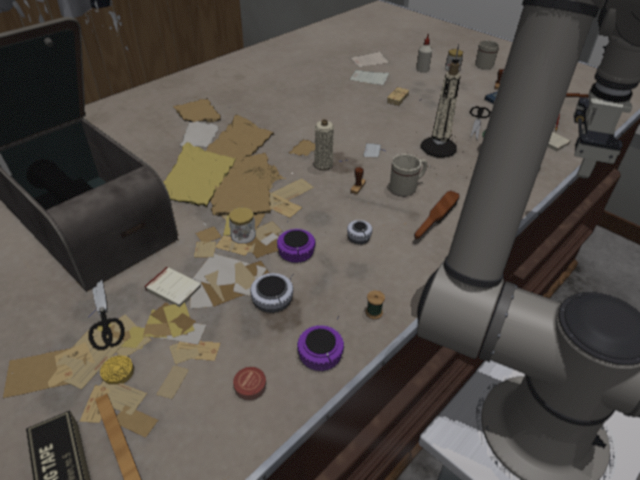

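The top view shows the large steel ring at (233,246) and the small one at (355,247). Purple look-alikes are at (294,216) and (218,322), and the spool is at (286,326).

```bash
cat > h.py <<'E'
import numpy as np, cv2
from scipy.spatial.transform import Rotation as R
from plant import bot
def ray(c,uv):
    f=240/np.tan(np.radians(c['vfov'])/2)
    d=np.array([(uv[0]-c['cx'])/f,(uv[1]-c['cy'])/f,1])
    return R.from_euler('xyz',c['rotation']).apply(d)
def plane(c,uv,z):
    d=ray(c,uv);e=np.array(c['eye']);return (e+d*(z-e[2])/d[2]).round(1)
def pix(c,p):
    f=240/np.tan(np.radians(c['vfov'])/2)
    q=R.from_euler('xyz',c['rotation']).inv().apply(np.array(p,float)-c['eye'])
    return np.array([c['cx']+f*q[0]/q[2],c['cy']+f*q[1]/q[2]])
E
python3 - <<'E'
from h import *
for n,g in (("top",(233,246)),("scene",(272,290))):
    im=cv2.imread(f"pics/{n}0.png");c=bot.get_calibration(n)
    x,y=g;w=32
    cr=im[y-w:y+w,x-w:x+w]
    cv2.imwrite(f"pics/{n}c.png",cv2.resize(cr,None,fx=9,fy=9,interpolation=cv2.INTER_CUBIC))
    dark=(cr.max(2)<50).astype(np.uint8)
    cs,_=cv2.findContours(dark,cv2.RETR_EXTERNAL,cv2.CHAIN_APPROX_NONE)
    k=max(cs,key=cv2.contourArea);e=cv2.fitEllipse(cv2.convexHull(k));uv=(e[0][0]+x-w,e[0][1]+y-w)
    print(n,'pad',e,uv,plane(c,uv,41))
    b=cr.astype(int);m=((b[...,0]>b[...,2]+5)&(b.max(2)>110)).astype(np.uint8)
    m=cv2.morphologyEx(m,cv2.MORPH_OPEN,np.ones((2,2)))
    cs,_=cv2.findContours(m,cv2.RETR_EXTERNAL,cv2.CHAIN_APPROX_NONE)
    k=max(cs,key=cv2.contourArea);e=cv2.fitEllipse(cv2.convexHull(k));uv=(e[0][0]+x-w,e[0][1]+y-w)
    print(n,'ring',e,uv,plane(c,uv,25), plane(c,uv,32))
c=bot.get_calibration("top")
for nm,uv,z in (("small",(355,247),25),("purpleA",(294,216),25),("purpleB",(218,322),25),("jar",(272,160),40),("spool",(286,326),40),("tin",(154,304),20),("pad",(181,176),10)): print(nm,plane(c,uv,z))
E
```

```text
top pad ((30.725805282592773, 29.957231521606445), (24.43657684326172, 25.652629852294922), 58.05167007446289) (231.72580528259277, 243.95723152160645) [566.3 125.2  41. ]
top ring ((32.656288146972656, 27.59454345703125), (28.479381561279297, 35.501338958740234), 86.03443908691406) (233.65628814697266, 241.59454345703125) [574.9 123.6  25. ] [573.6 122.5  32. ]
scene pad ((31.239360809326172, 28.016185760498047), (19.431528091430664, 27.077709197998047), 84.80084228515625) (271.2393608093262, 286.01618576049805) [565.2 130.2  41. ]
scene ring ((28.466815948486328, 32.604644775390625), (29.05233383178711, 33.057167053222656), 103.50181579589844) (268.4668159484863, 290.6046447753906) [571.1 134.   25. ] [566.1 138.   32. ]
small [ 561.5 -156.8   25. ]
purpleA [635.6 -15.6  25. ]
purpleB [391.7 153.1  25. ]
jar [768.2  36.6  40. ]
spool [382.   0.  40.]
tin [432.4 300.3  20. ]
pad [739.3 257.8  10. ]
```

View pics/topc.png

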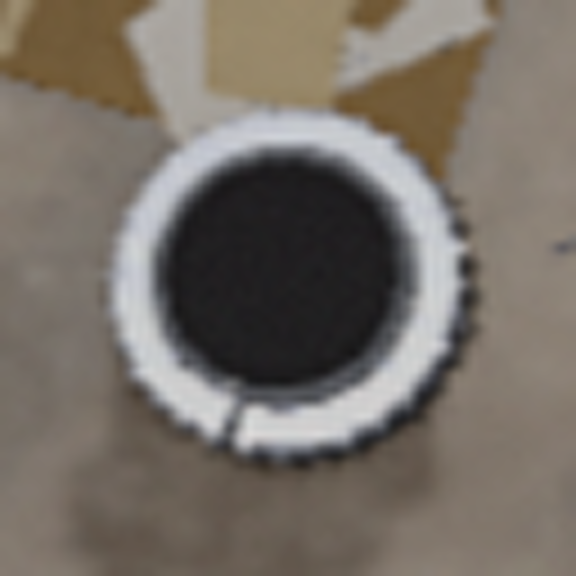

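View pics/scenec.png

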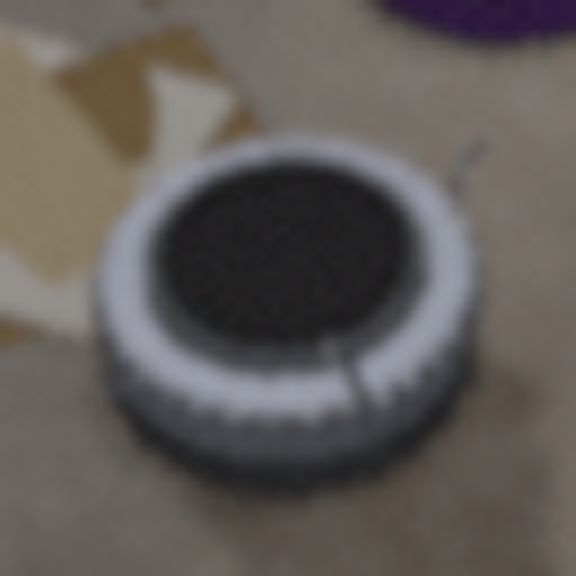

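The mark on the large ring starts close to its white line, and the ring's axis is near (566,126). I'll shut the fingers and orbit the rim with the tool turning along with the ring. First I wind the wrist and move over.

>>> jog_arm([
  {"xyz": [0,0,0],"spin": 1},
  {"xyz": [0,0,0],"spin": 1},
  {"xyz": [0,0,0],"spin": 1},
  {"xyz": [0,0,0],"spin": 1},
  {"xyz": [0,0,0],"spin": 1},
  {"xyz": [0,0,0],"spin": 1},
  {"xyz": [0,0,0],"spin": 1},
  {"xyz": [0,0,0],"spin": 1},
  {"xyz": [0,0,0],"spin": 1},
  {"xyz": [0,0,0],"spin": 1},
], gripper=0)

```text
time: 1.35
tool_pos: [220.1, -476.3, 226.3]
tcp_rot: [-3.141, 0.001, -0.571]
contact_force: [0.8, 0.3, -0.9]
grip_width: 0.3
finger_force: 0.0
```

>>> jog_arm([
  {"xyz": [0,0,0],"spin": 1},
  {"xyz": [0,0,0],"spin": 1},
  {"xyz": [0,0,0],"spin": 1},
  {"xyz": [0,0,0],"spin": 1},
  {"xyz": [0,0,0],"spin": 1},
  {"xyz": [0,0,0],"spin": 1},
  {"xyz": [0,0,0],"spin": 0.4},
  {"xyz": [-0.39,-0.6,0],"spin": 0},
  {"xyz": [-0.39,-0.6,0],"spin": 0},
  {"xyz": [-0.39,-0.6,0],"spin": 0},
])

```text
time: 2.6
tool_pos: [322.1, -336.4, 226.4]
tcp_rot: [-3.142, 0.001, -1.208]
contact_force: [-0.4, -0.5, -0.0]
grip_width: 0.3
finger_force: 0.0
```

>>> jog_arm([
  {"xyz": [-0.39,-0.6,0],"spin": 0},
  {"xyz": [-0.39,-0.6,0],"spin": 0},
  {"xyz": [-0.39,-0.6,0],"spin": 0},
  {"xyz": [-0.39,-0.6,0],"spin": 0},
  {"xyz": [-0.39,-0.6,0],"spin": 0},
  {"xyz": [-0.39,-0.6,0],"spin": 0},
  {"xyz": [-0.39,-0.6,0],"spin": 0},
  {"xyz": [-0.1,-0.15,0],"spin": 0},
  {"xyz": [0,0,0],"spin": 0},
  {"xyz": [0,0,0],"spin": 0},
])

```text
time: 3.85
tool_pos: [565.5, -3.8, 226.6]
tcp_rot: [3.141, -0.0, -1.208]
contact_force: [-0.0, 0.5, 0.2]
grip_width: 0.2
finger_force: 0.0
```

```bash
cat >> h.py <<'E'
def fray(c,uv):
    f=240/np.tan(np.radians(c['vfov'])/2)
    x,y=uv[0]-c['cx'],uv[1]-c['cy'];r=np.hypot(x,y);t=r/f
    return R.from_euler('xyz',c['rotation']).apply([np.sin(t)*x/r,np.sin(t)*y/r,np.cos(t)])
def fplane(c,uv,z):
    d=fray(c,uv);e=np.array(c['eye']);return (e+d*(z-e[2])/d[2]).round(1)
E
python3 - <<'E'
from h import *
c=bot.get_calibration("wrist");im=bot.capture("wrist");cv2.imwrite("pics/w1.png",im);print(c, bot.get_obs()['joint_positions'])
E
```

```text
{'vfov': 65.70646984690485, 'cx': 318.02557987445596, 'cy': 240.161999354964, 'eye': array([592.65993218, -76.78966321, 384.91053577]), 'rotation': array([ 2.84829955e+00, -1.14811747e-03, -2.77906185e+00])} [-1.42149722e-01  4.16971003e-01  1.40925239e+00 -4.29345100e-04
  1.31575100e+00  2.63769690e+00]
```

View pics/w1.png

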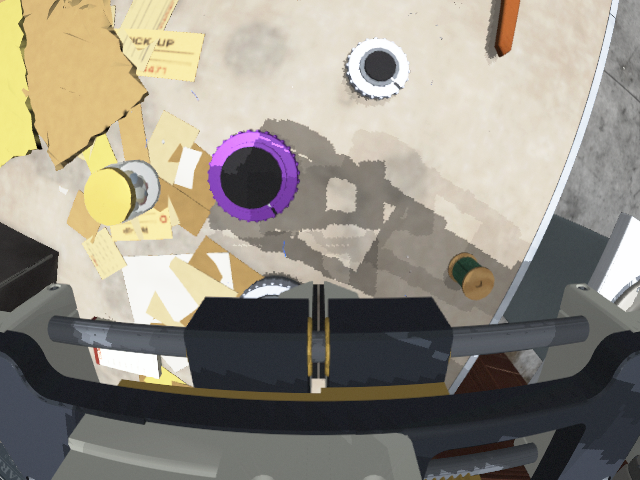

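The wrist view shows the camera sits on the tool's +x side, with the ring hidden behind the fingers at (275,285). I'll use the +x face from the other side instead, so the camera looks down on the ring.

>>> jog_arm([
  {"xyz": [0,0,0],"spin": -1},
  {"xyz": [0,0,0],"spin": -1},
  {"xyz": [0,0,0],"spin": -1},
  {"xyz": [-0.58,-0.25,0],"spin": 0},
  {"xyz": [-0.58,-0.25,0],"spin": 0},
  {"xyz": [-0.58,-0.25,0],"spin": 0},
  {"xyz": [-0.58,-0.25,0],"spin": 0},
  {"xyz": [0,0,0.6],"spin": 0},
  {"xyz": [0,0,0.6],"spin": 0},
  {"xyz": [0,0,0],"spin": 0},
])

```text
time: 5.15
tool_pos: [512.6, 191.3, 128.1]
tcp_rot: [3.135, 0.003, -0.909]
contact_force: [0.1, 0.6, 1.4]
grip_width: 0.2
finger_force: 0.0
```

```bash
cat >> h.py <<'E'
def wrist(name=None):
    c=bot.get_calibration("wrist");im=bot.capture("wrist")
    if name: cv2.imwrite(f"pics/{name}.png",im)
    return c,im
E
python3 - <<'E'
from h import *
c,im=wrist("w2");o=bot.get_obs();print(c,o['tool_pos'],o['joint_positions'])
E
```

```text
{'vfov': 65.70646984690485, 'cx': 318.02557987445596, 'cy': 240.161999354964, 'eye': array([561.15466732, 129.96911204, 286.16930585]), 'rotation': array([ 2.84507868, -0.00710757, -2.47933322])} [514.54744648 191.77006214 130.58397341] [ 2.17301741e-01  4.80425306e-01  1.59145163e+00 -2.64965484e-04
  1.07206793e+00  2.69693239e+00]
```

View pics/w2.png

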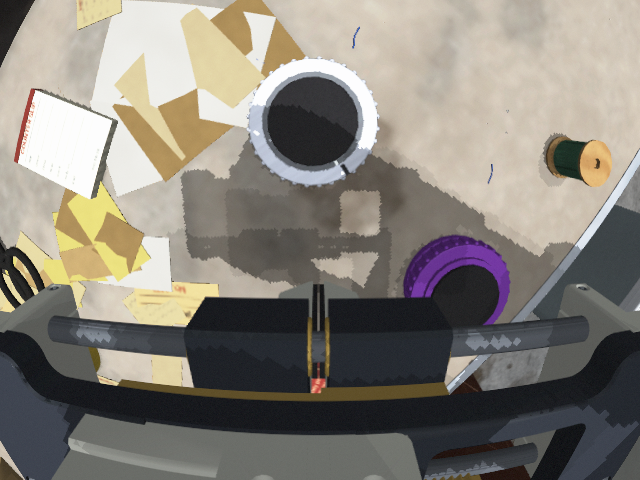

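The wrist view shows the ring centred at about (313,121), its dark mark at (343,168) and the white line at (337,161), with the fingers in front of it.

```bash
cat >> h.py <<'E'
def pad(im,c,g=None,thr=70):
    d=(im.max(2)<thr).astype(np.uint8); d[265:]=0
    d=cv2.morphologyEx(d,cv2.MORPH_OPEN,np.ones((5,5)))
    cs,_=cv2.findContours(d,cv2.RETR_EXTERNAL,cv2.CHAIN_APPROX_NONE)
    best=None
    for k in cs:
        if cv2.contourArea(k)<2000: continue
        P=np.array([fplane(c,p[0]+0.0,41)[:2] for p in cv2.convexHull(k)],np.float32)
        (x,y),r=cv2.minEnclosingCircle(P)
        A=np.c_[2*P,np.ones(len(P))];s=np.linalg.lstsq(A,(P**2).sum(1),rcond=None)[0]
        print('pad',s[:2].round(1),'r',round(float(np.sqrt(s[2]+s[0]**2+s[1]**2)),1),'enc',round(x,1),round(y,1),round(r,1))
E
python3 - <<'E'
from h import *
c=bot.get_calibration("wrist");im=cv2.imread("pics/w2.png")
for t in (50,70): pad(im,c,thr=t)
C=[566,126]
m=fplane(c,(343,168),32)[:2]; w=fplane(c,(337,161),41)[:2]
print(m,w)
# ring outer: edge hull points by eye (left,right,top,bottom)
P=np.array([fplane(c,p,32)[:2] for p in ((249,120),(379,121),(313,57),(312,186))]);print(P)
A=np.c_[2*P,np.ones(4)];s=np.linalg.lstsq(A,(P**2).sum(1),rcond=None)[0];print(s[:2],np.sqrt(s[2]+s[0]**2+s[1]**2))
E
```

```text
pad [566.3 134.2] r 24.7 enc 568.4 128.9 29.4
pad [568.8 127.1] r 29.7 enc 568.9 127.1 29.9
[532.4 139.6] [539.5 138. ]
[[604.3 152.4]
 [533.4  98.3]
 [596.3  91.2]
 [541.5 162.8]]
[568.07396602 126.37640063] 44.85271416155835
```

>>> jog_arm([
  {"xyz": [0,-0.03,0.5],"spin": 0},
  {"xyz": [0,0,0.5],"spin": 0},
  {"xyz": [0,0,0.4],"spin": 0},
  {"xyz": [0,0,0],"spin": 0},
  {"xyz": [0.1,0,0],"spin": 0},
  {"xyz": [0.1,0,0],"spin": 0},
  {"xyz": [0.1,0,0],"spin": 0},
  {"xyz": [0,0,0],"spin": 0},
  {"xyz": [0,0,0],"spin": 0},
  {"xyz": [0,0,0],"spin": 0},
])

```text
time: 6.45
tool_pos: [531.4, 175.6, 18.6]
tcp_rot: [3.141, 0.0, -0.907]
contact_force: [0.6, 0.1, 0.2]
grip_width: 0.4
finger_force: 0.0
```

>>> jog_arm([
  {"xyz": [0.0125,0,0],"spin": 0},
  {"xyz": [0.0125,0,0],"spin": 0},
  {"xyz": [0.0125,0,0],"spin": 0},
  {"xyz": [0,0,0],"spin": 0},
  {"xyz": [0,0,0],"spin": 0},
  {"xyz": [0,0,0],"spin": 0},
  {"xyz": [0,0,0],"spin": 0},
  {"xyz": [0,0,0],"spin": 0},
  {"xyz": [0,0,0],"spin": 0},
  {"xyz": [0,0,0],"spin": 0},
])

```text
time: 7.7
tool_pos: [533.5, 173.2, 18.7]
tcp_rot: [-3.142, -0.0, -0.907]
contact_force: [-0.7, -0.8, 1.0]
grip_width: 0.8
finger_force: 0.0
```

>>> jog_arm([
  {"xyz": [0.0125,0,0],"spin": 0},
  {"xyz": [0,0,0],"spin": 0},
  {"xyz": [0.0125,0,0],"spin": 0},
  {"xyz": [0,0,0],"spin": 0},
  {"xyz": [0,0,0],"spin": 0},
  {"xyz": [0,0,0],"spin": 0},
  {"xyz": [0,0,0],"spin": 0},
  {"xyz": [0,0,0],"spin": 0},
  {"xyz": [0,0,0],"spin": 0},
  {"xyz": [0,0,0],"spin": 0},
])

```text
time: 8.95
tool_pos: [534.3, 171.9, 18.6]
tcp_rot: [3.141, 0.001, -0.907]
contact_force: [-3.5, 4.7, 1.1]
grip_width: 0.2
finger_force: 2.7
```

>>> jog_arm([
  {"xyz": [0.0035,0.07,0],"spin": -1},
  {"xyz": [0.0035,0.07,0],"spin": -1},
  {"xyz": [0.0035,0.07,0],"spin": -1},
  {"xyz": [0.0035,0.07,0],"spin": -1},
  {"xyz": [0.0035,0.07,0],"spin": -1},
  {"xyz": [0.0035,0.07,0],"spin": -1},
  {"xyz": [0.0035,0.07,0],"spin": -1},
  {"xyz": [0.0035,0.07,0],"spin": -1},
  {"xyz": [0,0,0],"spin": 0},
  {"xyz": [0,0,0],"spin": 0},
])

```text
time: 10.2
tool_pos: [511.4, 132.7, 18.4]
tcp_rot: [3.14, 0.004, -0.107]
contact_force: [-7.3, -0.6, 5.2]
grip_width: 0.3
finger_force: 3.3
```

```bash
cat >> h.py <<'E'
def st(C=(568.3,126.7)):
    o=bot.get_obs();y=o['tcp_rot'][2];F=o['contact_force'];p=o['tool_pos'][:2]-np.array(C)
    u=-np.array([np.cos(y),np.sin(y)]);t=np.array([np.sin(y),-np.cos(y)])
    print('t',round(o['time'],2),'yaw',round(y,3),'Fn',(F[:2]@u).round(1),'Ft',(F[:2]@t).round(1),'r',np.hypot(*p).round(2),'tang',(p@t).round(2),'q6',o['joint_positions'][5].round(2),'pos',o['tool_pos'].round(1),'gw',round(o['grip_width'],1))
E
python3 - <<'E'
from h import *
st(); c,im=wrist("w3"); st()
cr=im[10:260,180:460]; cv2.imwrite("pics/w3c.png",cv2.resize(cr,None,fx=2,fy=2))
E
```

```text
t 10.2 yaw -0.107 Fn 7.2 Ft 1.4 r 57.19 tang 0.14 q6 1.79 pos [511.4 132.7  18.4] gw 0.3
t 10.25 yaw -0.107 Fn 7.1 Ft 0.8 r 57.19 tang 0.11 q6 1.79 pos [511.4 132.7  18.4] gw 0.5
```

View pics/w3c.png

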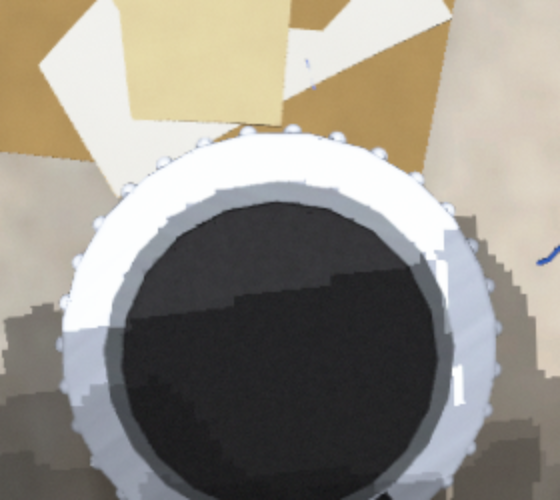

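>>> jog_arm([
  {"xyz": [0.0035,0.07,0],"spin": -1},
  {"xyz": [0.0035,0.07,0],"spin": -1},
  {"xyz": [0.0035,0.07,0],"spin": -1},
  {"xyz": [0.0035,0.07,0],"spin": -1},
  {"xyz": [0.0035,0.07,0],"spin": -1},
  {"xyz": [0.0035,0.07,0],"spin": -1},
  {"xyz": [0.0035,0.07,0],"spin": -1},
  {"xyz": [0.0035,0.07,0],"spin": -1},
  {"xyz": [0.0035,0.07,0],"spin": -1},
  {"xyz": [0.0035,0.07,0],"spin": -1},
])

```text
time: 11.5
tool_pos: [532.7, 82.0, 18.6]
tcp_rot: [-3.14, 0.004, 0.897]
contact_force: [-5.5, -4.7, 5.2]
grip_width: 0.3
finger_force: 3.7
```

```bash
cat >> h.py <<'E'
def fpix(c,p):
    f=240/np.tan(np.radians(c['vfov'])/2)
    q=R.from_euler('xyz',c['rotation']).inv().apply(np.array(p,float)-c['eye'])
    h=np.hypot(q[0],q[1]);t=np.arctan2(h,q[2]);return np.array([c['cx']+f*t*q[0]/h,c['cy']+f*t*q[1]/h]).round(0)
E
python3 - <<'E'
from h import *
st(); c,im=wrist()
y=bot.get_obs()['tcp_rot'][2]
for r in (.4,.56,.8): 
    a=y+np.pi+r;print(r,fpix(c,[568.3+39.5*np.cos(a),126.7+39.5*np.sin(a),32]))
t=bot.get_calibration("top");print('ring top px',pix(t,[568.3,126.7,32]))
cr=np.hstack([cv2.resize(im[10:260,180:460],None,fx=1.5,fy=1.5),cv2.resize(bot.capture("top")[213:277,201:265],(375,375),interpolation=cv2.INTER_CUBIC)])
cv2.imwrite("pics/w4.png",cr)
E
```

```text
t 11.5 yaw 0.897 Fn 7.1 Ft -1.3 r 57.21 tang 0.08 q6 0.69 pos [532.7  82.   18.6] gw 0.3
0.4 [356. 271.]
0.56 [370. 264.]
0.8 [388. 250.]
ring top px [231.73630608 243.84512146]
```

View pics/w4.png

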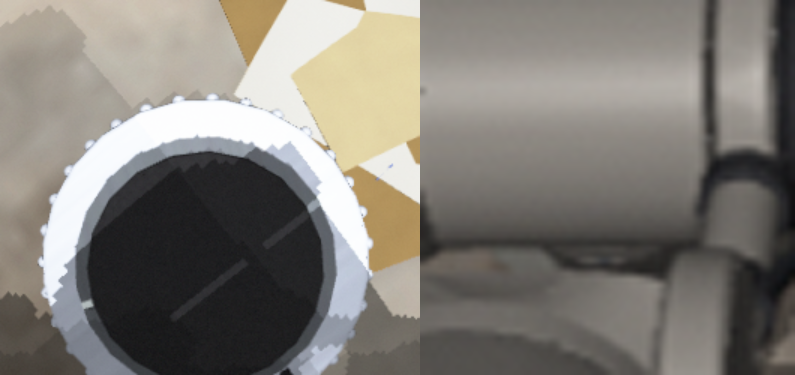

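The dark mark stays at the same place relative to the tool, about (371,257), so the ring follows without slipping. The normal force holds at about 7 N.

>>> jog_arm([
  {"xyz": [0.0035,0.07,0],"spin": -1},
  {"xyz": [0.0035,0.07,0],"spin": -1},
  {"xyz": [0.0035,0.07,0],"spin": -1},
  {"xyz": [0.0035,0.07,0],"spin": -1},
  {"xyz": [0.0035,0.07,0],"spin": -1},
  {"xyz": [0.0035,0.07,0],"spin": -1},
  {"xyz": [0.0035,0.07,0],"spin": -1},
  {"xyz": [0.0035,0.07,0],"spin": -1},
  {"xyz": [0.0035,0.07,0],"spin": -1},
  {"xyz": [0.0035,0.07,0],"spin": -1},
])

```text
time: 12.85
tool_pos: [587.6, 73.0, 18.8]
tcp_rot: [3.141, 0.002, 1.896]
contact_force: [-0.4, -0.7, 0.4]
grip_width: 0.3
finger_force: 0.4
```

```bash
python3 -c "from h import *; st()"
```

```text
t 12.85 yaw 1.896 Fn 0.6 Ft -0.6 r 57.01 tang 1.13 q6 -0.33 pos [587.6  73.   18.8] gw 0.3
```

>>> jog_arm([
  {"xyz": [0.006,0,0],"spin": 0},
  {"xyz": [0.006,0,0],"spin": 0},
  {"xyz": [0,0,0],"spin": 0},
  {"xyz": [0,0,0],"spin": 0},
  {"xyz": [0,0,0],"spin": 0},
  {"xyz": [0,0,0],"spin": 0},
  {"xyz": [0,0,0],"spin": 0},
  {"xyz": [0,0,0],"spin": 0},
  {"xyz": [0,0,0],"spin": 0},
  {"xyz": [0,0,0],"spin": 0},
])

```text
time: 14.1
tool_pos: [587.8, 73.5, 19.0]
tcp_rot: [3.14, 0.003, 1.891]
contact_force: [2.8, -6.1, -0.7]
grip_width: 0.5
finger_force: 3.4
```

```bash
cat >> h.py <<'E'
def mark(im,c,C=(568.3,126.7),z=34):
    # dark spot along ring-top circle r=39.5, tool-relative angle
    y=bot.get_obs()['tcp_rot'][2];g=cv2.cvtColor(im,cv2.COLOR_BGR2GRAY);out=[]
    for a in np.arange(-np.pi,np.pi,.04):
        v=[]
        for r in (37.5,39.5,41.5):
            u=fpix(c,[C[0]+r*np.cos(y+np.pi+a),C[1]+r*np.sin(y+np.pi+a),z])
            if 0<=u[0]<640 and 0<=u[1]<275: v.append(g[int(u[1]),int(u[0])])
        if len(v)==3 and np.mean(v)<70: out.append((round(a,2),int(np.mean(v)),tuple(u.astype(int))))
    print('mark rel',out)
E
python3 - <<'E'
from h import *
st(); c,im=wrist("w5"); mark(im,c)
cv2.imwrite("pics/w5c.png",cv2.resize(im[10:280,180:460],None,fx=1.5,fy=1.5))
E
```

```text
t 14.1 yaw 1.891 Fn 6.7 Ft 0.8 r 56.64 tang 1.78 q6 -0.32 pos [587.8  73.5  19. ] gw 0.5
mark rel [(np.float64(0.62), 20, (np.int64(373), np.int64(269))), (np.float64(0.66), 47, (np.int64(377), np.int64(267)))]
```

View pics/w5c.png

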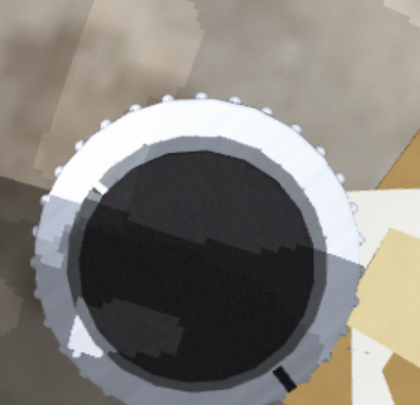

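>>> jog_arm([
  {"xyz": [0.005,0.068,0],"spin": -1},
  {"xyz": [0.005,0.068,0],"spin": -1},
  {"xyz": [0.005,0.069,0],"spin": -1},
  {"xyz": [0.005,0.069,0],"spin": -1},
  {"xyz": [0.005,0.069,0],"spin": -1},
  {"xyz": [0.005,0.069,0],"spin": -1},
  {"xyz": [0.005,0.069,0],"spin": -1},
  {"xyz": [0.005,0.069,0],"spin": -1},
  {"xyz": [0,0,0],"spin": 0},
  {"xyz": [0,0,0],"spin": 0},
])

```text
time: 15.4
tool_pos: [619.4, 103.9, 19.1]
tcp_rot: [3.141, 0.003, 2.69]
contact_force: [5.6, -1.2, -0.2]
grip_width: 0.5
finger_force: 2.7
```

```bash
python3 -c "
from h import *
st(); c,im=wrist(); mark(im,c)"
```

```text
t 15.4 yaw 2.69 Fn 5.5 Ft 1.3 r 55.92 tang 1.8 q6 -1.07 pos [619.4 103.9  19.1] gw 0.5
mark rel [(np.float64(0.66), 28, (np.int64(375), np.int64(269)))]
```

>>> jog_arm([
  {"xyz": [0.0046,0.068,0],"spin": -1},
  {"xyz": [0.0046,0.068,0],"spin": -1},
  {"xyz": [0.0046,0.068,0],"spin": -1},
  {"xyz": [0.0046,0.068,0],"spin": -1},
  {"xyz": [0.0046,0.068,0],"spin": -1},
  {"xyz": [0.0046,0.068,0],"spin": -1},
  {"xyz": [0.0046,0.068,0],"spin": -1},
  {"xyz": [0.0046,0.068,0],"spin": -1},
  {"xyz": [0.0046,0.068,0],"spin": -1},
  {"xyz": [0,0,0],"spin": 0},
])

```text
time: 16.7
tool_pos: [617.6, 152.3, 19.1]
tcp_rot: [3.141, 0.001, -2.693]
contact_force: [3.2, 2.4, 1.6]
grip_width: 1.1
finger_force: 1.9
```

```bash
python3 -c "
from h import *
st((567.6,127)); c,im=wrist(); mark(im,c,(567.6,127))"
```

```text
t 16.7 yaw -2.693 Fn 3.9 Ft 0.8 r 56.04 tang 1.07 q6 -1.9 pos [617.6 152.3  19.1] gw 1.1
mark rel [(np.float64(0.62), 61, (np.int64(372), np.int64(271))), (np.float64(0.66), 28, (np.int64(375), np.int64(269)))]
```

>>> jog_arm([
  {"xyz": [0.0046,0.069,0],"spin": -1},
  {"xyz": [0.0046,0.069,0],"spin": -1},
  {"xyz": [0.0046,0.069,0],"spin": -1},
  {"xyz": [0.0046,0.069,0],"spin": -1},
  {"xyz": [0.0046,0.069,0],"spin": -1},
  {"xyz": [0.0046,0.069,0],"spin": -1},
  {"xyz": [0.0046,0.069,0],"spin": -1},
  {"xyz": [0.0046,0.069,0],"spin": -1},
  {"xyz": [0.0046,0.069,0],"spin": -1},
  {"xyz": [0.0046,0.069,0],"spin": -1},
])

```text
time: 18.0
tool_pos: [573.6, 182.5, 19.0]
tcp_rot: [-3.141, 0.001, -1.691]
contact_force: [1.5, 4.2, 2.6]
grip_width: 0.5
finger_force: 2.0
```

```bash
python3 -c "
from h import *
st((567.4,126.8)); c,im=wrist(); mark(im,c,(567.4,126.8))"
```

```text
t 18.0 yaw -1.691 Fn 4.3 Ft -1.0 r 56.0 tang 0.52 q6 -2.84 pos [573.6 182.5  19. ] gw 0.5
mark rel [(np.float64(0.62), 23, (np.int64(373), np.int64(269)))]
```

>>> jog_arm([
  {"xyz": [-0.3,0,0],"spin": 0},
  {"xyz": [0,0,0],"spin": 1},
  {"xyz": [0,0,0],"spin": 1},
  {"xyz": [0,0,0],"spin": 1},
  {"xyz": [0,0,0],"spin": 1},
  {"xyz": [0,0,0],"spin": 1},
  {"xyz": [0,0,0],"spin": 1},
  {"xyz": [0,0,0],"spin": 1},
  {"xyz": [0,0,0],"spin": 1},
  {"xyz": [0,0,0],"spin": 1},
])

```text
time: 19.3
tool_pos: [575.3, 204.9, 17.9]
tcp_rot: [3.141, -0.003, -2.598]
contact_force: [0.3, -0.2, 0.8]
grip_width: 0.7
finger_force: 0.0
```

>>> jog_arm([
  {"xyz": [0,0,0],"spin": 1},
  {"xyz": [0,0,0],"spin": 1},
  {"xyz": [0,0,0],"spin": 1},
  {"xyz": [0,0,0],"spin": 1},
  {"xyz": [0,0,0],"spin": 1},
  {"xyz": [0,0,0],"spin": 1},
  {"xyz": [0,0,0],"spin": 1},
  {"xyz": [0,0,0],"spin": 1},
  {"xyz": [0,0,0],"spin": 1},
  {"xyz": [0,0,0],"spin": 1},
])

```text
time: 20.55
tool_pos: [575.3, 204.9, 17.9]
tcp_rot: [-3.139, -0.003, 2.685]
contact_force: [0.1, -0.3, 0.3]
grip_width: 0.4
finger_force: 0.0
```

>>> jog_arm([
  {"xyz": [0,0,0],"spin": 1},
  {"xyz": [0,0,0],"spin": 1},
  {"xyz": [0,0,0],"spin": 1},
  {"xyz": [0,0,0],"spin": 1},
  {"xyz": [0,0,0],"spin": 1},
  {"xyz": [0,0,0],"spin": 1},
  {"xyz": [0,0,0],"spin": 1},
  {"xyz": [0,0,0],"spin": 1},
  {"xyz": [0,0,0],"spin": 1},
  {"xyz": [0,0,0],"spin": 1},
])

```text
time: 21.8
tool_pos: [575.3, 204.9, 17.9]
tcp_rot: [-3.138, 0.001, 1.685]
contact_force: [0.6, 0.4, 1.3]
grip_width: 0.4
finger_force: 0.0
```

>>> jog_arm([
  {"xyz": [0,0,0],"spin": 1},
  {"xyz": [0,0,0],"spin": 1},
  {"xyz": [0,0,0],"spin": 1},
  {"xyz": [0,0,0],"spin": 1},
  {"xyz": [0,0,0],"spin": 1},
  {"xyz": [0,0,0],"spin": 1},
  {"xyz": [0,0,0],"spin": 1},
  {"xyz": [0,0,0],"spin": 1},
  {"xyz": [0,0,0],"spin": 1},
  {"xyz": [0,0,0],"spin": 1},
])

```text
time: 23.05
tool_pos: [575.3, 204.9, 17.9]
tcp_rot: [-3.14, 0.003, 0.685]
contact_force: [0.7, -0.8, 0.9]
grip_width: 0.7
finger_force: 0.0
```

>>> jog_arm([
  {"xyz": [0,0,0],"spin": 1},
  {"xyz": [0,0,0],"spin": 1},
  {"xyz": [0,0,0],"spin": 1},
  {"xyz": [0,0,0],"spin": 1},
  {"xyz": [0,0,0],"spin": 1},
  {"xyz": [0,0,0],"spin": 1},
  {"xyz": [0,0,0],"spin": 1},
  {"xyz": [0,0,0],"spin": 1},
  {"xyz": [0,0,0],"spin": 1},
  {"xyz": [0,0,0],"spin": 1},
])

```text
time: 24.3
tool_pos: [575.3, 204.9, 17.9]
tcp_rot: [3.14, 0.003, -0.315]
contact_force: [0.4, -0.7, 0.6]
grip_width: 0.7
finger_force: 0.0
```

>>> jog_arm([
  {"xyz": [0,0,0],"spin": 1},
  {"xyz": [0,0,0],"spin": 1},
  {"xyz": [0,0,0],"spin": 1},
  {"xyz": [0,0,0],"spin": 1},
  {"xyz": [0,0,0],"spin": 1},
  {"xyz": [0,0,0],"spin": 1},
  {"xyz": [-0.144,0.335,0],"spin": 0},
  {"xyz": [-0.144,0.335,0],"spin": 0},
  {"xyz": [0.15,0,0],"spin": 0},
  {"xyz": [0.07,0,0],"spin": 0},
])

```text
time: 25.55
tool_pos: [531.9, 176.1, 18.7]
tcp_rot: [-3.141, -0.0, -0.91]
contact_force: [0.6, 0.3, -0.1]
grip_width: 0.5
finger_force: 0.0
```

```bash
python3 -c "
from h import *
st((567.5,126.9)); c,im=wrist('w6'); mark(im,c,(567.5,126.9)); st((567.5,126.9))"
```

```text
t 25.55 yaw -0.91 Fn -0.1 Ft -0.7 r 60.7 tang -2.12 q6 2.66 pos [531.9 176.1  18.7] gw 0.5
mark rel []
t 25.6 yaw -0.91 Fn -0.7 Ft -0.2 r 60.07 tang -2.44 q6 2.66 pos [532.6 175.8  18.7] gw 0.4
```

>>> jog_arm([
  {"xyz": [0.015,0.03,0],"spin": 0},
  {"xyz": [0.015,0,0],"spin": 0},
  {"xyz": [0.01,0,0],"spin": 0},
  {"xyz": [0.01,0,0],"spin": 0},
  {"xyz": [0,0,0],"spin": 0},
  {"xyz": [0,0,0],"spin": 0},
  {"xyz": [0,0,0],"spin": 0},
  {"xyz": [0,0,0],"spin": 0},
  {"xyz": [0,0,0],"spin": 0},
  {"xyz": [0,0,0],"spin": 0},
])

```text
time: 26.85
tool_pos: [531.5, 172.2, 18.7]
tcp_rot: [3.142, -0.0, -0.907]
contact_force: [-0.4, 0.4, 0.5]
grip_width: 0.1
finger_force: 0.0
```

```bash
python3 -c "
from h import *
st((567.5,126.9))"
```

```text
t 26.85 yaw -0.907 Fn 0.6 Ft 0.1 r 57.87 tang 0.41 q6 2.65 pos [531.5 172.2  18.7] gw 0.1
```

>>> jog_arm([
  {"xyz": [0.01,0,0],"spin": 0},
  {"xyz": [0.01,0,0],"spin": 0},
  {"xyz": [0.0036,0.07,0],"spin": -1},
  {"xyz": [0.0036,0.07,0],"spin": -1},
  {"xyz": [0.0036,0.07,0],"spin": -1},
  {"xyz": [0.0036,0.07,0],"spin": -1},
  {"xyz": [0.0036,0.07,0],"spin": -1},
  {"xyz": [0.0036,0.07,0],"spin": -1},
  {"xyz": [0.0036,0.07,0],"spin": -1},
  {"xyz": [0.0036,0.07,0],"spin": -1},
])

```text
time: 28.1
tool_pos: [510.9, 132.7, 18.6]
tcp_rot: [-3.142, 0.001, -0.104]
contact_force: [-0.8, 1.0, 0.0]
grip_width: 0.6
finger_force: 0.6
```

```bash
python3 -c "
from h import *
C=(567.5,126.9)
st(C); c,im=wrist('w7'); mark(im,c,C)
cv2.imwrite('pics/w7c.png',im[:290,150:490])"
```

```text
t 28.1 yaw -0.104 Fn 0.9 Ft -0.9 r 56.85 tang 0.09 q6 1.78 pos [510.9 132.7  18.6] gw 0.6
mark rel [(np.float64(-0.62), 24, (np.int64(260), np.int64(266))), (np.float64(-0.58), 23, (np.int64(263), np.int64(268)))]
```

View pics/w7c.png

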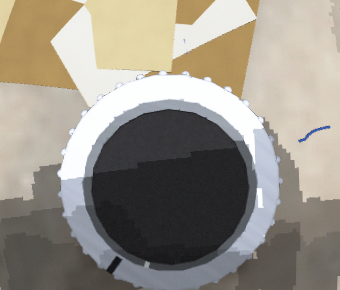

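The mark is now just short of the white line, so the ring stands at about 5.95 rad. The last stretch pressed too lightly and slipped a little, so I'll press a bit more.

>>> jog_arm([
  {"xyz": [0.01,0,0],"spin": 0},
  {"xyz": [0,0,0],"spin": 0},
  {"xyz": [0.0036,0.07,0],"spin": -1},
  {"xyz": [0.0036,0.07,0],"spin": -1},
  {"xyz": [0.0036,0.07,0],"spin": -1},
  {"xyz": [0.0036,0.07,0],"spin": -1},
  {"xyz": [0.0036,0.07,0],"spin": -1},
  {"xyz": [0.0036,0.07,0],"spin": -1},
  {"xyz": [0.0036,0.07,0],"spin": -1},
  {"xyz": [0.0036,0.07,0],"spin": -1},
])

```text
time: 29.4
tool_pos: [523.7, 90.3, 18.5]
tcp_rot: [-3.141, 0.003, 0.695]
contact_force: [-5.4, -3.0, 2.4]
grip_width: 0.2
finger_force: 3.1
```

```bash
python3 -c "
from h import *
C=(567.5,126.9)
st(C); c,im=wrist(); mark(im,c,C)"
```

```text
t 29.4 yaw 0.695 Fn 6.1 Ft -1.2 r 57.06 tang 0.03 q6 0.9 pos [523.7  90.3  18.5] gw 0.2
mark rel [(np.float64(-0.62), 21, (np.int64(261), np.int64(267)))]
```

>>> jog_arm([
  {"xyz": [0.004,0.07,0],"spin": -1},
  {"xyz": [0.004,0.07,0],"spin": -1},
  {"xyz": [0.004,0.069,0],"spin": -1},
  {"xyz": [0.004,0.069,0],"spin": -1},
  {"xyz": [0.005,0.069,0],"spin": -1},
  {"xyz": [0.005,0.069,0],"spin": -1},
  {"xyz": [0.005,0.069,0],"spin": -1},
  {"xyz": [0.005,0.069,0],"spin": -1},
  {"xyz": [0.005,0.069,0],"spin": -1},
  {"xyz": [0.005,0.069,0],"spin": -1},
])

```text
time: 30.7
tool_pos: [575.8, 70.4, 19.1]
tcp_rot: [3.14, 0.003, 1.695]
contact_force: [-0.2, -6.5, 0.5]
grip_width: 0.1
finger_force: 3.4
```

```bash
python3 -c "
from h import *
C=(567.5,126.9)
st(C); c,im=wrist(); mark(im,c,C)"
```

```text
t 30.7 yaw 1.695 Fn 6.4 Ft -1.0 r 57.11 tang 1.21 q6 -0.13 pos [575.8  70.4  19.1] gw 0.1
mark rel [(np.float64(-0.62), 22, (np.int64(259), np.int64(268))), (np.float64(-0.58), 25, (np.int64(263), np.int64(270)))]
```

>>> jog_arm([
  {"xyz": [0.005,0.069,0],"spin": -1},
  {"xyz": [0.005,0.069,0],"spin": -1},
  {"xyz": [0.005,0.069,0],"spin": -1},
  {"xyz": [0.005,0.069,0],"spin": -1},
  {"xyz": [0.005,0.069,0],"spin": -1},
  {"xyz": [0.005,0.069,0],"spin": -1},
  {"xyz": [0.005,0.069,0],"spin": -1},
  {"xyz": [0.005,0.069,0],"spin": -1},
  {"xyz": [0.005,0.069,0],"spin": -1},
  {"xyz": [0.005,0.069,0],"spin": -1},
])

```text
time: 32.0
tool_pos: [619.2, 103.5, 19.4]
tcp_rot: [3.14, 0.005, 2.695]
contact_force: [2.5, -2.1, 1.0]
grip_width: 0.4
finger_force: 1.5
```

```bash
python3 -c "
from h import *
C=(567.5,126.9)
st(C); c,im=wrist(); mark(im,c,C)"
```

```text
t 32.0 yaw 2.695 Fn 3.1 Ft -0.8 r 56.75 tang 1.23 q6 -1.08 pos [619.2 103.5  19.4] gw 0.4
mark rel [(np.float64(-0.62), 22, (np.int64(258), np.int64(270))), (np.float64(-0.58), 33, (np.int64(261), np.int64(272)))]
```

>>> jog_arm([
  {"xyz": [0.008,0.069,0],"spin": -1},
  {"xyz": [0.006,0.069,0],"spin": -1},
  {"xyz": [0.005,0.069,0],"spin": -1},
  {"xyz": [0.005,0.069,0],"spin": -1},
  {"xyz": [0.005,0.069,0],"spin": -1},
  {"xyz": [0.005,0.069,0],"spin": -1},
  {"xyz": [0.005,0.069,0],"spin": -1},
  {"xyz": [0.005,0.069,0],"spin": -1},
  {"xyz": [0.005,0.069,0],"spin": -1},
  {"xyz": [0.005,0.069,0],"spin": -1},
])

```text
time: 33.3
tool_pos: [614.6, 157.5, 19.5]
tcp_rot: [-3.14, 0.004, -2.59]
contact_force: [3.0, 0.4, 1.8]
grip_width: 0.5
finger_force: 1.1
```

```bash
python3 -c "
from h import *
C=(567.5,126.9)
st(C); c,im=wrist(); mark(im,c,C)"
```

```text
t 33.3 yaw -2.59 Fn 2.8 Ft -1.3 r 56.15 tang 1.35 q6 -1.99 pos [614.6 157.5  19.5] gw 0.5
mark rel [(np.float64(-0.62), 33, (np.int64(256), np.int64(270))), (np.float64(-0.58), 33, (np.int64(260), np.int64(272)))]
```

>>> jog_arm([
  {"xyz": [0.009,0.069,0],"spin": -1},
  {"xyz": [0.006,0.069,0],"spin": -1},
  {"xyz": [0.0046,0.069,0],"spin": -1},
  {"xyz": [0.0046,0.069,0],"spin": -1},
  {"xyz": [0.0046,0.069,0],"spin": -1},
  {"xyz": [0.0046,0.069,0],"spin": -1},
  {"xyz": [0.0046,0.069,0],"spin": -1},
  {"xyz": [0.0046,0.069,0],"spin": -1},
  {"xyz": [0.0046,0.069,0],"spin": -1},
  {"xyz": [0.0046,0.069,0],"spin": -1},
])

```text
time: 34.6
tool_pos: [566.4, 182.5, 18.9]
tcp_rot: [-3.14, 0.0, -1.591]
contact_force: [0.6, 0.2, 0.3]
grip_width: 0.3
finger_force: 0.5
```

```bash
python3 -c "
from h import *
C=(567.5,126.9)
st(C); c,im=wrist(); mark(im,c,C)"
```

```text
t 34.6 yaw -1.591 Fn 0.3 Ft -0.6 r 55.65 tang 2.18 q6 -2.94 pos [566.4 182.5  18.9] gw 0.3
mark rel [(np.float64(-0.7), 50, (np.int64(247), np.int64(266))), (np.float64(-0.66), 25, (np.int64(250), np.int64(268)))]
```

The ring is at about 10.7 rad, so about 1.9 rad remain. I'll back off, lift, unwind the wrist and touch again on the far side.

>>> jog_arm([
  {"xyz": [-0.3,0,0],"spin": 0},
  {"xyz": [0,0,-0.75],"spin": 0},
  {"xyz": [0,0,0],"spin": 1},
  {"xyz": [0,0,0],"spin": 1},
  {"xyz": [0,0,0],"spin": 1},
  {"xyz": [0,0,0],"spin": 1},
  {"xyz": [0,0,0],"spin": 1},
  {"xyz": [0,0,0],"spin": 1},
  {"xyz": [0,0,0],"spin": 1},
  {"xyz": [0,0,0],"spin": 1},
])

```text
time: 35.9
tool_pos: [566.4, 206.3, 78.6]
tcp_rot: [-3.142, -0.0, -2.398]
contact_force: [-0.5, -0.4, 0.4]
grip_width: 0.3
finger_force: 0.0
```

>>> jog_arm([
  {"xyz": [0,0,0],"spin": 1},
  {"xyz": [0,0,0],"spin": 1},
  {"xyz": [0,0,0],"spin": 1},
  {"xyz": [0,0,0],"spin": 1},
  {"xyz": [0,0,0],"spin": 1},
  {"xyz": [0,0,0],"spin": 1},
  {"xyz": [0,0,0],"spin": 1},
  {"xyz": [0,0,0],"spin": 1},
  {"xyz": [0,0,0],"spin": 1},
  {"xyz": [0,0,0],"spin": 1},
])

```text
time: 37.15
tool_pos: [566.4, 206.3, 78.6]
tcp_rot: [3.142, -0.0, 2.885]
contact_force: [-0.3, -0.0, -0.3]
grip_width: 0.4
finger_force: 0.0
```

>>> jog_arm([
  {"xyz": [0,0,0],"spin": 1},
  {"xyz": [0,0,0],"spin": 1},
  {"xyz": [-0.46,-0.295,0],"spin": 0},
  {"xyz": [-0.46,-0.295,0],"spin": 0},
  {"xyz": [-0.46,-0.295,0],"spin": 0},
  {"xyz": [0,0,0],"spin": 0},
  {"xyz": [0,0,0.4],"spin": 0},
  {"xyz": [0,0,0.35],"spin": 0},
  {"xyz": [0,0,0],"spin": 0},
  {"xyz": [0.12,0,0],"spin": 0},
])

```text
time: 38.4
tool_pos: [627.0, 99.3, 19.7]
tcp_rot: [3.141, 0.002, 2.692]
contact_force: [-0.2, 0.3, 0.3]
grip_width: 0.4
finger_force: 0.0
```

```bash
python3 -c "
from h import *
C=(567.5,126.9)
c,im=wrist(); st(C); c,im=wrist(); st(C);mark(im,c,C,36)"
```

```text
t 38.45 yaw 2.693 Fn -2.2 Ft -0.2 r 63.97 tang 1.01 q6 -1.08 pos [625.6 100.   19.9] gw 0.3
t 38.5 yaw 2.693 Fn 0.2 Ft 0.4 r 64.5 tang 0.91 q6 -1.09 pos [626.   99.8  20.1] gw 0.4
mark rel [(np.float64(1.34), 49, (np.int64(418), np.int64(196))), (np.float64(1.38), 54, (np.int64(419), np.int64(192)))]
```

>>> jog_arm([
  {"xyz": [0.05,-0.01,0],"spin": 0},
  {"xyz": [0.03,0,0],"spin": 0},
  {"xyz": [0.012,0,0],"spin": 0},
  {"xyz": [0.012,0,0],"spin": 0},
  {"xyz": [0,0,0],"spin": 0},
  {"xyz": [0,0,0],"spin": 0},
  {"xyz": [0,0,0],"spin": 0},
  {"xyz": [0,0,0],"spin": 0},
  {"xyz": [0,0,0],"spin": 0},
  {"xyz": [0,0,0],"spin": 0},
])

```text
time: 39.75
tool_pos: [618.6, 101.6, 18.7]
tcp_rot: [-3.142, 0.0, 2.693]
contact_force: [-0.4, 0.1, 0.8]
grip_width: 0.2
finger_force: 0.1
```

```bash
python3 -c "
from h import *
st((567.5,126.9))"
```

```text
t 39.75 yaw 2.693 Fn -0.4 Ft -0.1 r 56.99 tang -0.59 q6 -1.08 pos [618.6 101.6  18.7] gw 0.2
```

Just short of contact. I'll press about 1 mm and roll.

>>> jog_arm([
  {"xyz": [0.008,0,0],"spin": 0},
  {"xyz": [0.007,0,0],"spin": 0},
  {"xyz": [0.0038,0.07,0],"spin": -1},
  {"xyz": [0.0038,0.07,0],"spin": -1},
  {"xyz": [0.0038,0.07,0],"spin": -1},
  {"xyz": [0.0038,0.07,0],"spin": -1},
  {"xyz": [0.0038,0.07,0],"spin": -1},
  {"xyz": [0.0038,0.07,0],"spin": -1},
  {"xyz": [0.0038,0.07,0],"spin": -1},
  {"xyz": [0.0038,0.07,0],"spin": -1},
])

```text
time: 41.0
tool_pos: [620.2, 146.2, 19.0]
tcp_rot: [-3.141, 0.002, -2.787]
contact_force: [3.1, 0.8, 0.5]
grip_width: 0.3
finger_force: 1.3
```

```bash
python3 -c "
from h import *
C=(567.5,126.9)
st(C); c,im=wrist(); mark(im,c,C,36)"
```

```text
t 41.0 yaw -2.787 Fn 3.2 Ft -0.3 r 56.14 tang -0.25 q6 -1.81 pos [620.2 146.2  19. ] gw 0.3
mark rel [(np.float64(1.34), 61, (np.int64(419), np.int64(215))), (np.float64(1.38), 60, (np.int64(420), np.int64(211)))]
```

>>> jog_arm([
  {"xyz": [0.009,0.07,0],"spin": -1},
  {"xyz": [0.005,0.07,0],"spin": -1},
  {"xyz": [0.0045,0.07,0],"spin": -1},
  {"xyz": [0.0045,0.07,0],"spin": -1},
  {"xyz": [0.0045,0.07,0],"spin": -1},
  {"xyz": [0.0045,0.07,0],"spin": -1},
  {"xyz": [0.0045,0.07,0],"spin": -1},
  {"xyz": [0.0045,0.07,0],"spin": -1},
  {"xyz": [0.0045,0.07,0],"spin": -1},
  {"xyz": [0.0045,0.07,0],"spin": -1},
])

```text
time: 42.3
tool_pos: [578.5, 181.6, 19.2]
tcp_rot: [-3.14, 0.002, -1.789]
contact_force: [1.9, 4.0, 0.7]
grip_width: 0.3
finger_force: 1.8
```

```bash
python3 -c "
from h import *
C=(567.5,126.9)
st(C); c,im=wrist(); mark(im,c,C,36)"
```

```text
t 42.3 yaw -1.789 Fn 4.3 Ft -1.0 r 55.8 tang 1.06 q6 -2.75 pos [578.5 181.6  19.2] gw 0.3
mark rel [(np.float64(1.34), 67, (np.int64(415), np.int64(214))), (np.float64(1.38), 31, (np.int64(416), np.int64(210)))]
```

>>> jog_arm([
  {"xyz": [-0.2,0,0],"spin": 0},
  {"xyz": [-0.2,0,0],"spin": 0},
  {"xyz": [0,0,-0.5],"spin": 0},
  {"xyz": [0,0,-0.5],"spin": 0},
  {"xyz": [0,0,-0.5],"spin": 0},
  {"xyz": [0,0,0],"spin": 0},
  {"xyz": [0,0,0],"spin": 0},
  {"xyz": [0,0,0],"spin": 0},
  {"xyz": [0,0,0],"spin": 0},
  {"xyz": [0,0,0],"spin": 0},
])

```text
time: 43.6
tool_pos: [584.8, 211.8, 138.0]
tcp_rot: [3.141, -0.001, -1.791]
contact_force: [0.1, -0.2, 0.3]
grip_width: 0.4
finger_force: 0.0
```

```bash
python3 -c "
from h import *
C=(567.5,126.9)
st(C); c,im=wrist('w9'); mark(im,c,C,36); print(bot.close_job())"
```

```text
t 43.6 yaw -1.791 Fn -0.1 Ft -0.1 r 86.64 tang 1.58 q6 -2.7 pos [584.8 211.8 138. ] gw 0.4
mark rel [(np.float64(1.38), 41, (np.int64(373), np.int64(132))), (np.float64(1.42), 55, (np.int64(373), np.int64(129)))]
the job is handed in; nothing more can be done
None
```

I loosened the large ring by about two full turns (about 12.5 rad by its mark), pressing at up to about 7 N where I read it, then backed off, lifted clear and handed the job in at about 44 s; I did not look again at the small ring or the other items, but the arm touched nothing else that I saw.

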